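# Unstack the balance check weights into their trays

## Task

The balance's four steel check weights were left standing in two piles on the worktop. Take the piles apart and set each weight upright in its own wooden tray, the one whose recess is just a little wider than the weight, so that it lies flat on the recess floor. Do not tip a weight over, and leave the small glass beaker and the electrode cap standing where they are.

Things in the scene. Friction and masses are not known exactly. Their poses are not given: they have to be found in the camera images.
- weight_64: loose upright steel check weight: plain solid cylinder 64 mm in diameter, 30 mm tall, flat top and bottom, with a fine ring groove near the top; about 0.5 kg. Grip it across the diameter from above. It stands on the worktop and carries one of the two smaller weights (40 or 28 mm). Origin: centre of its underside; z up its axis.
- weight_52: loose upright steel check weight: plain solid cylinder 52 mm in diameter, 30 mm tall, flat top and bottom, with a fine ring groove near the top; about 0.36 kg. Grip it across the diameter from above. It stands on the worktop and carries one of the two smaller weights (40 or 28 mm). Origin: centre of its underside; z up its axis.
- weight_40: loose upright steel check weight: plain solid cylinder 40 mm in diameter, 30 mm tall, flat top and bottom, with a fine ring groove near the top; about 0.22 kg. Grip it across the diameter from above. It stands on top of one of the two larger weights (64 or 52 mm). Origin: centre of its underside; z up its axis.
- weight_28: loose upright steel check weight: plain solid cylinder 28 mm in diameter, 30 mm tall, flat top and bottom, with a fine ring groove near the top; about 0.12 kg. Grip it across the diameter from above. It stands on top of one of the two larger weights (64 or 52 mm). Origin: centre of its underside; z up its axis.
- tray_64: low round light-wood tray, fixed to the worktop, for the 64 mm weight: outside diameter 88 mm, 13 mm tall, with one round recess 74 mm in diameter and 8 mm deep, grey floor 5 mm above the worktop. Origin: centre of its underside on the worktop; z up.
- tray_52: low round light-wood tray, fixed to the worktop, for the 52 mm weight: outside diameter 76 mm, 13 mm tall, with one round recess 62 mm in diameter and 8 mm deep, grey floor 5 mm above the worktop. Origin: centre of its underside on the worktop; z up.
- tray_40: low round light-wood tray, fixed to the worktop, for the 40 mm weight: outside diameter 64 mm, 13 mm tall, with one round recess 50 mm in diameter and 8 mm deep, grey floor 5 mm above the worktop. Origin: centre of its underside on the worktop; z up.
- tray_28: low round light-wood tray, fixed to the worktop, for the 28 mm weight: outside diameter 52 mm, 13 mm tall, with one round recess 38 mm in diameter and 8 mm deep, grey floor 5 mm above the worktop. Origin: centre of its underside on the worktop; z up.
- beaker_50: small clear glass beaker, 44 mm wide, 56 mm tall, standing empty on the worktop among the trays and piles; bystander. Origin: centre of its underside.
- electrode_cap: small pale plastic electrode cap, 19 mm wide, 30 mm tall, standing on the worktop among the trays and piles; bystander. Origin: centre of its underside.
There are look-alikes about, which are no part of the job. Leave any blue look-alike of the weight_28 alone. Leave any blue look-alike of the weight_40 alone.

How it is judged:
At the end, for the whole second after the job is handed in: Each weight stands in the tray of its own size: its centre within 8 mm of the tray's centre, its underside on the recess floor (2 to 8 mm above the tray's underside), tilted less than 0.08 rad, at rest; the beaker and the electrode cap stand within 20 mm of where they were (horizontal distance between weight_64 and tray_64 below 0.008 m and z of weight_64 in the frame of tray_64 between 0.002 and 0.008 m and angle between each of weight_64, weight_52, weight_40, weight_28's own z axis and vertical below 0.08 rad and linear speed of each of weight_64, weight_52, weight_40, weight_28 below 0.02 m/s and horizontal distance between weight_52 and tray_52 below 0.008 m and z of weight_52 in the frame of tray_52 between 0.002 and 0.008 m and horizontal distance between weight_40 and tray_40 below 0.008 m and z of weight_40 in the frame of tray_40 between 0.002 and 0.008 m and horizontal distance between weight_28 and tray_28 below 0.008 m and z of weight_28 in the frame of tray_28 between 0.002 and 0.008 m and distance of each of beaker_50, electrode_cap from where it was at the start of the episode below 0.02 m and angle between each of beaker_50, electrode_cap's own z axis and vertical below 0.2 rad); the robot touches nothing.
It fails at once if a weight is tipped over (more than 0.7 rad) (angle between any of weight_64, weight_52, weight_40, weight_28's own z axis and vertical above 0.7 rad).
It fails at once if the small glass beaker is shifted by more than 20 mm or tipped over (distance of beaker_50 from where it was at the start of the episode above 0.02 m or angle between beaker_50's own z axis and vertical above 0.5 rad).
It fails at once if the electrode cap is shifted by more than 20 mm or tipped over (distance of electrode_cap from where it was at the start of the episode above 0.02 m or angle between electrode_cap's own z axis and vertical above 0.5 rad).
It also fails if it takes over 106 s, if anything falls off the work surface, if the arm or the gripper's body presses on something with over 40 N, if the wrist force passes 120 N, or if a joint passes its speed limit or range.

## Robot

A 6-joint arm with a two-finger parallel gripper is mounted at the origin on a cart in front of the work surface, level with it; the furniture and walls round the work are solid. World frame = base frame: x ahead of the robot, y to its left, z up, the work surface at z = 0. Lengths are in m, angles in rad, forces in N, time in s.
With the tool pointing down it reaches from about 0.275 to 1 m from the base axis. Payload 8.4 kg.
Tool frame: the origin (TCP) lies on the centre line of the jaws, within the pads' length; the fingertips stand 17 mm ahead of it and the grasp point (between the pads) lies 2 mm behind it (bot.tcp_to_tips is the y of the fingertips in the tool frame, in m); y points along the fingers, z is the direction in which the jaws open and shut, and the axes are right-handed (so a half turn about y gives the same grasp; the last joint's range is limited). The gripper opens to 85 mm and grips with 20 to 120 N. Pads are 22 mm wide; open, the fingers measure 114 mm over their backs; the gripper's body (76 mm by 85 mm) begins 54 mm behind the grasp point. The pads swing forward as they close: fully open they stand 13 mm farther back than shut.
Start: joints at [1.338, 0.353, 1.633, -0, 1.155, -0.002], TCP at [0.143, 0.608, 0.248] pointing down, gripper open.
Joint ranges: [-2.63, 2.63], [-0.92, 2.1], [0.06, 2.66], [-1.3, 4.44], [0, 2.69], [-3.02, 3.02]. Speed limits (rad/s): [2.22, 2.22, 2.79, 3.14, 3.14, 3.14].

## Interface

Orientations are given as a unit quaternion [x, y, z, w].
In Python, from workcell import bot, hand, kinematics, get_obs, vision, hand_in gives the robot as it stands. The module is installed in compiled form; this text tells all that it offers. Calls block until the motion is done:
- bot.reach(position, orientation): joint-space move of the TCP to a pose.
- bot.servo_line(position, ori=None, velocity=0.15): straight line of the TCP; ori=None keeps the orientation; velocity is the mean speed in m/s.
- bot.goto_joints(angles): joint-space move.
- hand.move_gripper(opening, strength=None): finger opening in m; strength is the grip in N (None keeps the last); returns when the fingers have stopped.
- bot.dwell(seconds).
- kinematics.solve_ik(position, orientation): joint angles nearest the present ones, or None.
- get_obs(): the state.
- vision.read_camera(name): name is "scene" or "top"; returns a dict with "frame" (400x640x3 uint8, red, green, blue), "intrinsics" (3x3 intrinsics, pixels), "view" (4x4, takes a point from world to camera coordinates). Camera axes: x right, y down, z forward; pixel columns grow to the right and rows downward; lengths in m; the calibration is good to about 2 mm. A picture is of the moment at which its call begins. There is no depth.
A pose or a line that the arm cannot do raises bot.IKError and nothing moves.
- hand_in(): hands the job in, once; it reports no verdict.
The state is a dict: "time_s": time; "joint_pos": joint angles; "joint_vel": joint speeds; "joint_efforts": joint torques, N m; "position": TCP position; "orientation": TCP orientation; "wrist_force": force on the tool from outside, world axes, zero at the start; "ft_torque": the same for the moment, N m; "gripper_width": finger opening in m.
Only numpy, scipy, OpenCV 4.12 (cv2) and the standard library are available. Lean on these libraries where they do the work, as an engineer would, in place of code of your own. Each camera call takes 0.05 s, during which the arm holds its last target. There are 200 camera calls.

## Working session

There is one attempt and no reset: what is moved stays moved. The work goes in short steps, each a Python script; the robot and the scene stay as the last script left them, time stands still between calls to the robot, and variables do not carry over. Pictures are saved under pics/ and viewed, about 12 in all and at most 16, crops included, and the job is handed in when it is done.

```bash
mkdir -p pics
python3 - <<'E'
from workcell import vision,get_obs
import cv2,numpy as np,pickle
d={}
for n in("top","scene"):
    c=vision.read_camera(n);d[n]=c;cv2.imwrite(f"pics/{n}0.png",c["frame"][...,::-1])
    v=np.array(c["view"]);print(n,np.array(c["intrinsics"]).round(1).tolist(),v.round(3).tolist(),(-v[:3,:3].T@v[:3,3]).round(3))
pickle.dump(d,open("d0.pkl","wb"));o=get_obs();print(o["position"],o["orientation"],o["gripper_width"],o["time_s"])
E
```

```text
top [[443.0, 0.0, 312.8], [0.0, 443.0, 201.0], [0.0, 0.0, 1.0]] [[-0.023, -1.0, -0.015, 0.027], [-0.987, 0.025, -0.158, 0.504], [0.159, 0.012, -0.987, 0.935], [0.0, 0.0, 0.0, 1.0]] [0.35  0.004 1.003]
scene [[449.6, 0.0, 313.2], [0.0, 449.6, 202.2], [0.0, 0.0, 1.0]] [[0.607, -0.794, -0.009, -0.289], [-0.298, -0.217, -0.929, 0.22], [0.736, 0.567, -0.369, 0.663], [0.0, 0.0, 0.0, 1.0]] [-0.247 -0.558  0.447]
[0.14288189 0.60803381 0.24763642] [ 0.70283963 -0.08148239  0.08137394 -0.70196535] 0.08547668291703424 0.1
```

View pics/top0.png

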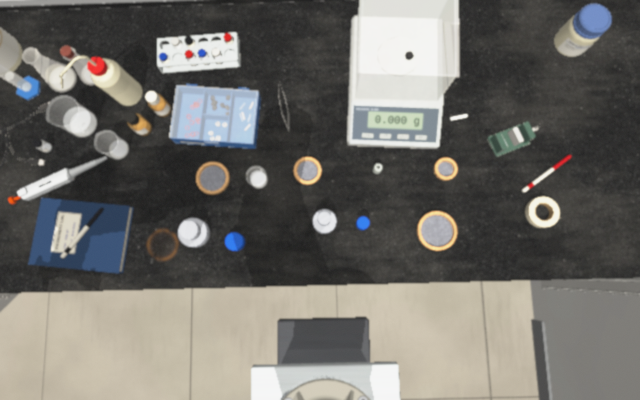

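View pics/scene0.png

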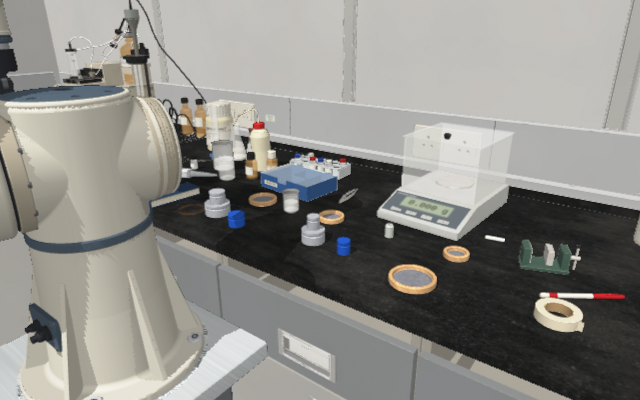

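Candidates in the top view:
- **Trays:** orange rings at (212,178), (307,170), (446,169) and (437,231). The faint ring at (162,245) is a stain, and the roll at (543,212) is tape.
- **Piles:** grey at (193,232) and (324,221).
- **Leave alone:** blue look-alikes at (234,241) and (363,223), the beaker at (257,177) and the cap at (378,168).

Next I'll measure these and check the piles in a crop.

```bash
cat > h.py <<'E'
import numpy as np,cv2
def ray(c,uv,z):
    K=np.array(c["intrinsics"]);V=np.array(c["view"]);R=V[:3,:3];o=-R.T@V[:3,3]
    uv=np.atleast_2d(uv).astype(float)
    d=np.c_[uv,np.ones(len(uv))]@np.linalg.inv(K).T@R
    return o[:2]+d[:,:2]*((z-o[2])/d[:,2])[:,None]
def proj(c,p):
    K=np.array(c["intrinsics"]);V=np.array(c["view"]);q=K@(V[:3,:3]@np.array(p)+V[:3,3]);return q[:2]/q[2]
def circ(P):
    A=np.c_[2*P,np.ones(len(P))];s=np.linalg.lstsq(A,(P**2).sum(1),rcond=None)[0];return s[:2],np.sqrt(s[2]+s[:2]@s[:2])
E
python3 - <<'E'
import pickle,cv2,numpy as np
from h import *
d=pickle.load(open("d0.pkl","rb"))
for n in d:
    c=d[n];f=c["frame"];hsv=cv2.cvtColor(f,cv2.COLOR_RGB2HSV)
    m=cv2.inRange(hsv,(8,70,130),(25,255,255))
    cs,_=cv2.findContours(m,cv2.RETR_EXTERNAL,cv2.CHAIN_APPROX_NONE)
    for k in cs:
        if cv2.contourArea(k)<100: continue
        P=ray(c,k[:,0],.013);p,r=circ(P);h=cv2.convexHull(k);print(n,k[:,0].mean(0).round(),"tray",p.round(4),"D",round(2000*r,1),"hull",(circ(ray(c,h[:,0],.013))[0]).round(4))
    b=cv2.inRange(hsv,(105,150,80),(125,255,255))
    for k in cv2.findContours(b,cv2.RETR_EXTERNAL,cv2.CHAIN_APPROX_NONE)[0]:
        if 60<cv2.contourArea(k)<500: print(n,"blue",k[:,0].mean(0).round(),ray(c,k[:,0].mean(0),.015).round(3))
t=d["top"];s=d["scene"]
print("beaker",ray(t,(257,177),.03),"cap",ray(t,(378,168),.015))
cr=lambda c,x,y:cv2.resize(c["frame"][y-24:y+24,x-32:x+32],(400,300),interpolation=cv2.INTER_CUBIC)
im=np.vstack([np.hstack([cr(t,193,232),cr(t,324,221)]),np.hstack([cr(s,217,205),cr(s,314,230)])])
cv2.imwrite("pics/piles.png",im[...,::-1])
E
```

```text
top [437. 231.] tray [ 0.436  -0.2597] D 88.9 hull [ 0.4361 -0.2595]
top [212. 177.] tray [0.5701 0.2451] D 74.6 hull [0.5701 0.2451]
top [445. 169.] tray [ 0.5769 -0.2887] D 53.6 hull [ 0.5769 -0.2887]
top [307. 170.] tray [0.5812 0.0264] D 64.3 hull [0.5812 0.0267]
top [140. 125.] tray [0.7011 0.415 ] D 35.6 hull [0.7012 0.416 ]
top [158. 104.] tray [0.7514 0.3754] D 31.5 hull [0.7533 0.3764]
top blue [234. 241.] [[0.423 0.193]]
top blue [362. 222.] [[ 0.457 -0.095]]
top blue [29. 88.] [[0.798 0.684]]
scene [558. 309.] tray [ 0.4812 -0.4976] D 34.1 hull [ 0.479  -0.4976]
scene [412. 279.] tray [ 0.4272 -0.2644] D 96.9 hull [ 0.4271 -0.2644]
scene [456. 254.] tray [ 0.5667 -0.2937] D 62.5 hull [ 0.5667 -0.2939]
scene [331. 217.] tray [0.5704 0.0178] D 74.3 hull [0.571  0.0175]
scene [263. 199.] tray [0.5584 0.2328] D 84.9 hull [0.5571 0.2324]
scene [201. 121.] tray [0.8655 1.5153] D 973.5 hull [1.4956 0.9915]
scene [126.  47.] tray [9.5588 9.3587] D 10508.7 hull [8.8133 9.9962]
scene blue [343. 246.] [[ 0.456 -0.094]]
scene blue [236. 219.] [[0.42 0.19]]
beaker [[0.56443846 0.13955933]] cap [[ 0.58140901 -0.13500134]]
```

View pics/piles.png

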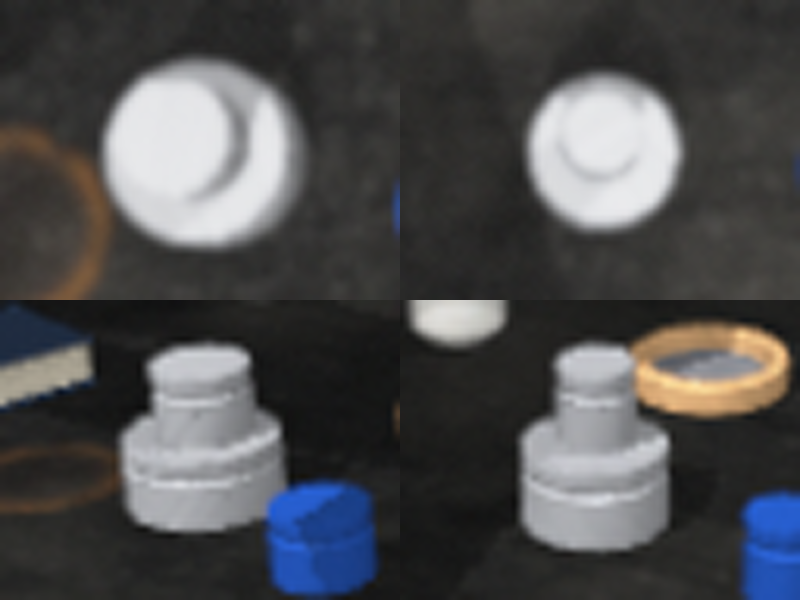

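The left pile is the 40 on the 64, and the right pile is the 28 on the 52. All four are grey and separate from the blue look-alikes. Next I'll fit the disc tops and check reachability.

```bash
cat >> h.py <<'E'
from scipy.spatial.transform import Rotation as Rn
O=np.array([.35,.004])
def quat(a):
    z=np.array([np.cos(a),np.sin(a),0]);y=np.array([0,0,-1.]);return Rn.from_matrix(np.c_[np.cross(y,z),y,z]).as_quat()
def disc(c,uv,D,z,vis=None):
    "Hough circle of diameter D on plane z near pixel uv, in a x8 crop"
    x,y=np.int32(np.round(uv));g=cv2.cvtColor(c["frame"],cv2.COLOR_RGB2GRAY)[y-24:y+24,x-32:x+32]
    g=cv2.resize(g,None,fx=8,fy=8,interpolation=cv2.INTER_CUBIC)
    V=np.array(c["view"]);p=ray(c,uv,z)[0];dep=(V[:3,:3]@np.r_[p,z]+V[:3,3])[2]
    r=D/2*c["intrinsics"][0][0]/dep*8
    h=cv2.HoughCircles(g,cv2.HOUGH_GRADIENT_ALT,1.5,10,param1=150,param2=.3,minRadius=int(r*.92),maxRadius=int(r*1.1))
    if h is None: h=cv2.HoughCircles(g,cv2.HOUGH_GRADIENT,1,10,param1=80,param2=12,minRadius=int(r*.94),maxRadius=int(r*1.07))
    out=[]
    for q in h[0][:3]:
        px=(q[:2]+.5)/8-.5+[x-32,y-24];out.append((px.round(1),ray(c,px,z)[0].round(4),round(q[2]/r,2)))
    return out
E
python3 - <<'E'
import pickle
from h import *
from workcell import bot,kinematics
d=pickle.load(open("d0.pkl","rb"));t=d["top"];s=d["scene"]
for n,uv,D,z in((40,(188,230),.04,.06),(64,(192,231),.064,.03),(28,(324,218),.028,.06),(52,(324,221),.052,.03)):
    print(n,"eye",ray(t,uv,z)[0].round(4),disc(t,uv,D,z))
for n,uv,D in ((64,(437,231),.088),(52,(212,177),.076),(28,(445,169),.052),(40,(307,170),.064)):
    print("tray",n,disc(t,uv,D,.013),disc(t,uv,D-.014,.013))
print("balance corner",ray(s,(440,232),0),ray(t,(440,147),.03),"tips",bot.tcp_to_tips)
for p in((.44,.27),(.46,-.01),(.58,.026),(.577,-.289),(.436,-.26),(.57,.245)):
    for a in(0,np.pi,np.pi/2,-np.pi/2):
        q=kinematics.solve_ik(np.r_[p,.03],quat(a));print(p,round(a,2),None if q is None else np.round(q,2))
E
```

```text
40 eye [0.4456 0.2839] [(array([187.9, 229.1]), array([0.4475, 0.2842]), np.float64(0.99))]
64 eye [0.4462 0.2839] [(array([191.5, 232.4]), array([0.4432, 0.2849]), np.float64(1.01)), (array([192.8, 232.8]), array([0.4423, 0.2822]), np.float64(1.03)), (array([192.6, 231.4]), array([0.4454, 0.2825]), np.float64(1.02))]Traceback (most recent call last):
  File "<stdin>", line 6, in <module>
  File "h.py", line 24, in disc
    for q in h[0][:3]:
             ~^^^
TypeError: 'NoneType' object is not subscriptable
```

```bash
sed -i 's/for q in h\[0\]\[:3\]/for q in ([] if h is None else h[0][:3])/' h.py
python3 - <<'E'
import pickle
from h import *
from workcell import bot,kinematics
d=pickle.load(open("d0.pkl","rb"));t=d["top"];s=d["scene"]
for n,uv,D,z in((28,(323.7,217.7),.028,.06),(52,(324,221),.052,.03)):
    print(n,"eye",ray(t,uv,z)[0].round(4),disc(t,uv,D,z))
for n,uv,D in ((64,(437,231),.088),(52,(212,177),.076),(28,(445,169),.052),(40,(307,170),.064)):
    print("tray",n,disc(t,uv,D,.013),disc(t,uv,D-.014,.013))
print("balance corner",ray(s,(440,232),0),ray(t,(440,147),.03),"tips",bot.tcp_to_tips)
for p in((.44,.27),(.46,-.01),(.58,.026),(.577,-.289),(.436,-.26),(.57,.245)):
    for a in(0,np.pi,np.pi/2,-np.pi/2):
        q=kinematics.solve_ik(np.r_[p,.03],quat(a));print(p,round(a,2),None if q is None else np.round(q,2))
E
```

```text
28 eye [ 0.4649 -0.0075] []
52 eye [ 0.4612 -0.0084] [(array([324.2, 220.6]), array([ 0.4622, -0.0088]), np.float64(1.01))]
tray 64 [(array([437., 230.]), array([ 0.4367, -0.26  ]), np.float64(1.02)), (array([435.9, 231. ]), array([ 0.4345, -0.2574]), np.float64(1.03)), (array([437.4, 231.2]), array([ 0.4339, -0.2607]), np.float64(0.99))] [(array([435.1, 227.2]), array([ 0.4429, -0.2563]), np.float64(1.04)), (array([439.4, 233.4]), array([ 0.429 , -0.2648]), np.float64(1.01)), (array([433.9, 226.9]), array([ 0.4438, -0.2535]), np.float64(0.96))]
tray 52 [(array([212.2, 177.8]), array([0.5691, 0.2447]), np.float64(1.01)), (array([210.8, 177.6]), array([0.5695, 0.2481]), np.float64(0.95)), (array([211.6, 176.5]), array([0.5721, 0.2462]), np.float64(0.95))] []
tray 28 [(array([445.8, 168.8]), array([ 0.576 , -0.2893]), np.float64(1.01))] [(array([442.8, 166.5]), array([ 0.5814, -0.2829]), np.float64(1.06)), (array([445.4, 171.1]), array([ 0.5705, -0.2881]), np.float64(1.06)), (array([449.1, 168.8]), array([ 0.5758, -0.297 ]), np.float64(1.06))]
tray 40 [(array([307. , 170.1]), array([0.
[... 1055 characters left out ...]
.7   1.61]
(0.577, -0.289) 0 [-0.47  0.64  1.72 -0.    0.78 -0.47]
(0.577, -0.289) 3.14 [-0.47  0.64  1.72 -0.    0.78  2.67]
(0.577, -0.289) 1.57 [-0.47  0.64  1.72 -0.    0.78 -2.04]
(0.577, -0.289) -1.57 [-0.47  0.64  1.72 -0.    0.78  1.1 ]
(0.436, -0.26) 0 [-0.54  0.5   2.03 -0.    0.61 -0.54]
(0.436, -0.26) 3.14 [-0.54  0.5   2.03 -0.    0.61  2.6 ]
(0.436, -0.26) 1.57 [-0.54  0.5   2.03 -0.    0.61 -2.11]
(0.436, -0.26) -1.57 [-0.54  0.5   2.03 -0.    0.61  1.03]
(0.57, 0.245) 0 [ 0.4   0.61  1.78 -0.    0.75  0.4 ]
(0.57, 0.245) 3.14 [ 0.4   0.61  1.78 -0.    0.75 -2.74]
(0.57, 0.245) 1.57 [ 0.4   0.61  1.78 -0.    0.75 -1.17]
(0.57, 0.245) -1.57 [ 0.4   0.61  1.78 -0.    0.75  1.97]
```

```bash
cat >> h.py <<'E'
from workcell import bot,hand,get_obs,vision
TRAY={64:(.4366,-.2614),52:(.5715,.2467),28:(.5784,-.2906),40:(.5827,.0266)}
REL=.028;HI=.17
def st(m):
    o=get_obs();print(m,"t",round(o["time_s"],1),"p",o["position"].round(4) if hasattr(o["position"],"round") else o["position"],"w",round(o["gripper_width"],4),"F",np.round(o["wrist_force"],1))
def pick(n,p,z0,a,grip=50):
    hand.move_gripper(min(.085,n/1000+.021))
    bot.reach(np.r_[p,z0+.11],quat(a))
    bot.servo_line(np.r_[p,z0+REL],velocity=.12);st("down")
    hand.move_gripper(0.0,grip);st("grip")
    bot.servo_line(np.r_[p,HI],velocity=.15);st("lift")
def place(n,a,p=None):
    p=TRAY[n] if p is None else p
    bot.reach(np.r_[p,HI],quat(a))
    bot.servo_line(np.r_[p,.045+REL-.02],velocity=.15)
    bot.servo_line(np.r_[p,.006+REL],velocity=.03);st("placed")
    hand.move_gripper(n/1000+.014);st("open")
    bot.servo_line(np.r_[p,HI],velocity=.18)
E
python3 - <<'E'
from h import *
pick(40,(.4475,.2842),.03,0)
c=vision.read_camera("scene");cv2.imwrite("pics/lift40.png",cv2.resize(c["frame"][100:260,120:400],None,fx=2.5,fy=2.5)[...,::-1])
E
```

```text
down t 3.0 p [0.4478 0.2846 0.0585] w 0.0607 F [ 0.1  0.  -0. ]
grip t 3.3 p [0.4478 0.2845 0.0591] w 0.0383 F [-2.1 -0.5  6.7]
lift t 4.2 p [0.4469 0.2838 0.1692] w 0.0383 F [-0.7 -0.1 -2.3]
```

View pics/lift40.png

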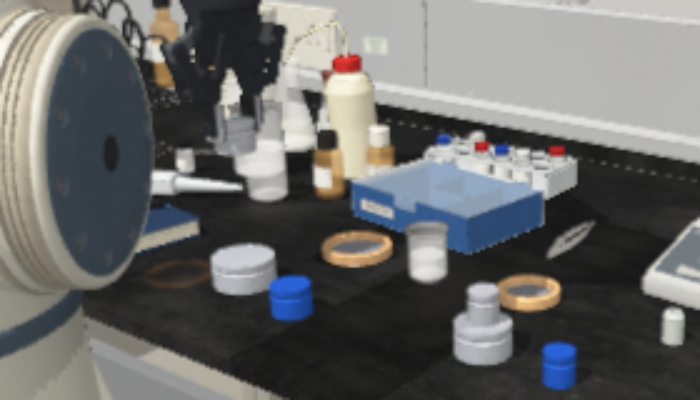

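The 40 is held upright, and the 64 stayed at about (218,208). Next I'll place the 40 and bring the arm back over the left pile to look.

Run:
```python
from h import *
import pickle
place(40,0)
bot.reach((.44,-.26,.2),quat(-np.pi/2))
c=vision.read_camera("top");pickle.dump(c,open("d1.pkl","wb"))
print("64",disc(c,(194,232),.064,.03));print("40",disc(c,(307,168),.04,.035))
cv2.imwrite("pics/top1.png",cv2.resize(c["frame"][140:270,150:400],None,fx=3.2,fy=3.2,interpolation=cv2.INTER_CUBIC)[...,::-1]);st("")
```

```text
placed t 7.1 p [0.5823 0.0265 0.0342] w 0.0382 F [-2.9 -0.7  4. ]
open t 7.4 p [0.5828 0.0266 0.0339] w 0.054 F [-0.4 -0.1  0.3]
64 [(array([191.6, 232.4]), array([0.4432, 0.2847]), np.float64(1.01)), (array([192.6, 231.4]), array([0.4454, 0.2825]), np.float64(1.02)), (array([191.4, 231.1]), array([0.446 , 0.2853]), np.float64(0.99))]
40 []
 t 9.6 p [ 0.4405 -0.2594  0.1996] w 0.0541 F [ 0.8  0.5 -0.3]
```

View pics/top1.png

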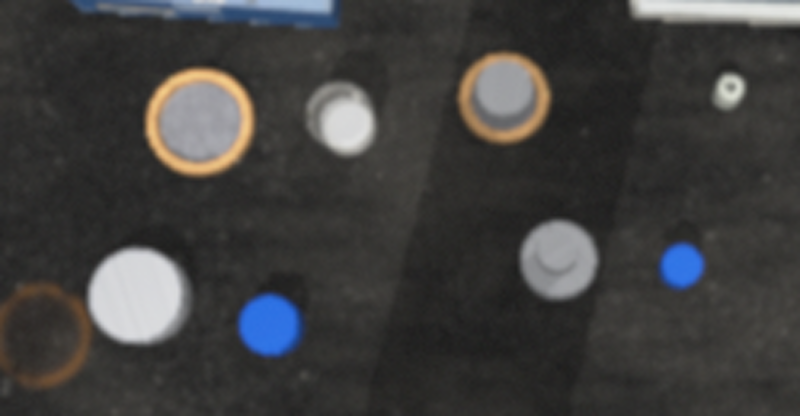

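The 40 sits in its tray at crop (503,90), and the 64 stands clear at crop (136,295), which is about (0.444, 0.283). The 28 is unmoved, so it goes next.

Run:
```python
from h import *
import pickle
a=-np.pi/2
pick(28,(.465,-.0075),.03,a)
place(28,a)
bot.reach((.44,.28,.2),quat(0))
c=vision.read_camera("top");pickle.dump(c,open("d2.pkl","wb"))
print("52",disc(c,(324,221),.052,.03));st("")
cv2.imwrite("pics/top2.png",cv2.resize(c["frame"][140:270,260:510],None,fx=3.2,fy=3.2,interpolation=cv2.INTER_CUBIC)[...,::-1])
```

```text
down t 11.7 p [ 0.4654 -0.0078  0.0584] w 0.0486 F [-1.2  0.2 -0.6]
grip t 12.0 p [ 0.4656 -0.0076  0.059 ] w 0.026 F [-1.8 -1.7  5.7]
lift t 12.9 p [ 0.4644 -0.0075  0.1694] w 0.0258 F [-0.8 -0.1 -1.2]
placed t 15.8 p [ 0.5781 -0.2905  0.0341] w 0.0264 F [-3.1  1.6  4.4]
open t 16.1 p [ 0.5785 -0.2907  0.0339] w 0.0421 F [-0.4 -0.2  0.7]
52 [(array([324.2, 220.2]), array([ 0.463 , -0.0088]), np.float64(1.0))]
 t 19.1 p [0.4405 0.2794 0.2   ] w 0.0422 F [ 0.  -0.4  0.2]
```

View pics/top2.png

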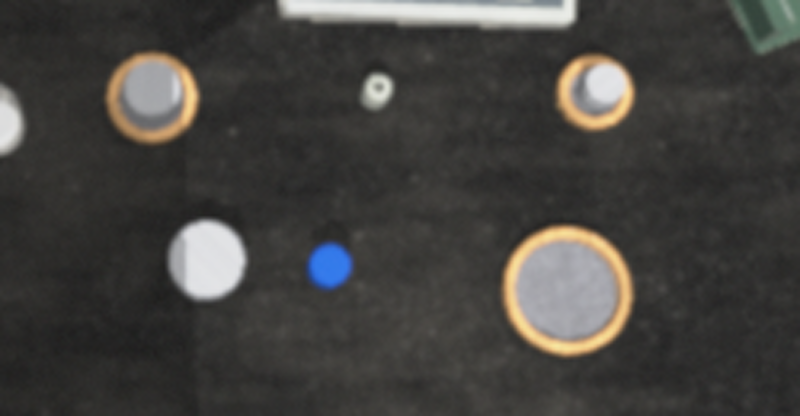

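The 28 is in its tray at crop (603,85), with its top leaning outward by parallax as expected. The 52 is at crop (207,260). Next are the 64 and then the 52.

Run:
```python
from h import *
import pickle
pick(64,(.444,.2835),0,0,80)
place(64,0)
pick(52,(.462,-.0092),0,0,70)
place(52,0)
bot.reach((.30,.50,.25),quat(np.pi/2))
d={n:vision.read_camera(n) for n in("top","scene")};pickle.dump(d,open("d3.pkl","wb"));st("")
t=d["top"];I=[]
for n,p in TRAY.items():
    x,y=np.int32(proj(t,(*p,.02)));I.append(cv2.resize(t["frame"][y-24:y+24,x-32:x+32],(400,300),interpolation=cv2.INTER_CUBIC));print(n,x,y,disc(t,proj(t,(*p,.035)),n/1000,.035))
cv2.imwrite("pics/fin.png",np.vstack([np.hstack(I[:2]),np.hstack(I[2:])])[...,::-1]);cv2.imwrite("pics/sc3.png",d["scene"]["frame"][...,::-1])
```

```text
down t 20.9 p [0.4446 0.2839 0.0289] w 0.0854 F [ 0.7 -0.5  0.1]
grip t 21.3 p [0.4443 0.2838 0.0295] w 0.0612 F [-3.9 -1.9 15.2]
lift t 22.4 p [0.4433 0.2831 0.169 ] w 0.0614 F [-0.4  0.6 -6. ]
placed t 26.1 p [ 0.4364 -0.2613  0.0346] w 0.0613 F [-4.   2.2 10.2]
open t 26.4 p [ 0.4369 -0.2616  0.034 ] w 0.0777 F [ 0.1 -0.6  0.2]
down t 29.4 p [ 0.4625 -0.0095  0.0284] w 0.0729 F [ 1.6 -0.1  0.1]
grip t 29.7 p [ 0.4624 -0.0093  0.0292] w 0.05 F [-3.6 -1.3 13.4]
lift t 30.8 p [ 0.4613 -0.0092  0.1692] w 0.0497 F [-0.1  0.4 -3.6]
placed t 33.6 p [0.5712 0.2466 0.0344] w 0.0494 F [-4.7 -2.   6.3]
open t 33.9 p [0.5717 0.2468 0.034 ] w 0.066 F [ 0.7  0.5 -0.3]
 t 36.3 p [0.3008 0.4994 0.2496] w 0.066 F [ 0.1 -0.5 -0.2]
64 438 229 [(array([440.6, 226.6]), array([ 0.4419, -0.2625]), np.float64(1.0)), (array([441.6, 234.1]), array([ 0.4255, -0.2636]), np.float64(0.99)), (array([433.4, 226.4]), array([ 0.4429, -0.2468]), np.float64(1.05))]
52 210 176 [(array([215.8, 174.5]), array([0.5715, 0.2315]), np.float64(1.06)), (array([206.9, 176.9]), array([0.5666, 0.2514]), np.float64(1.02)), (array([210.9, 182.2]), array([0.5541, 0.2423]), np.float64(1.01))]
28 447 166 [(array([449.2, 165.1]), array([ 0.5791, -0.291 ]), np.float64(1.01))]
40 307 168 []
```

View pics/fin.png

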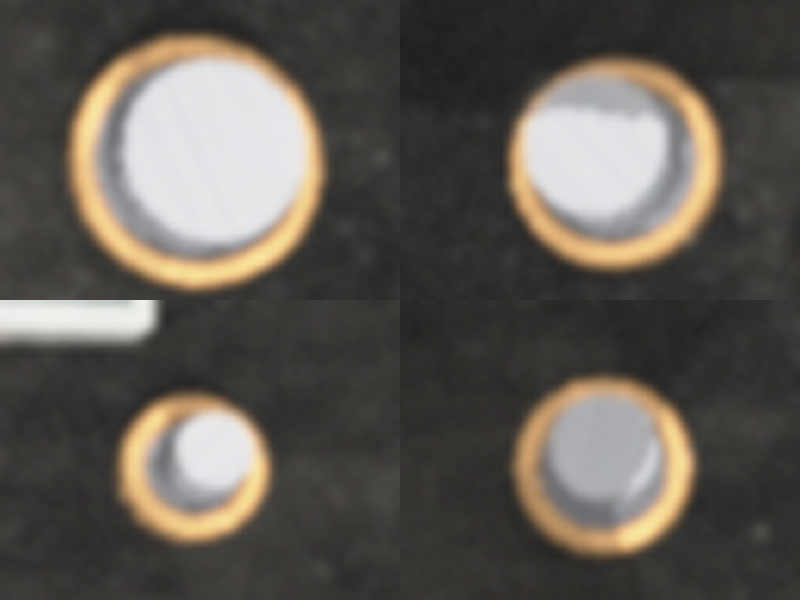

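View pics/sc3.png

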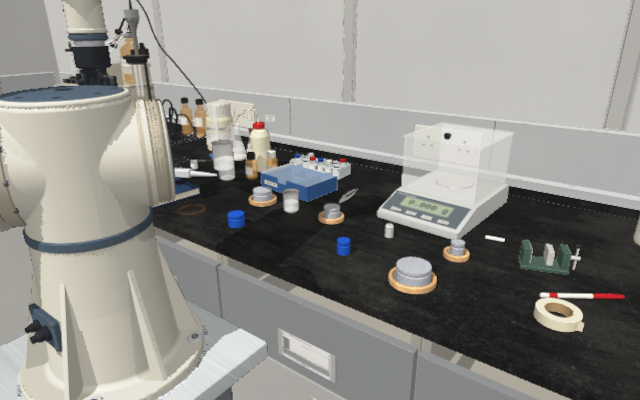

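The four weights stand in their trays, and the beaker and cap haven't moved. I'll turn these disc centres into offsets and look closely at the seating from the side.

Run:
```python
from h import *
import pickle
d=pickle.load(open("d3.pkl","rb"));t=d["top"];s=d["scene"]
for n,x0,y0,c in((64,406,205,(213,150)),(52,178,152,(197,148)),(28,415,142,(215,150)),(40,275,144,(202,146))):
    p=ray(t,np.array([x0,y0])+(np.array(c)+.5)/6.25-.5,.035)[0];print(n,"offset mm",((p-TRAY[n])*1000).round(1))
I=[]
for n,p in TRAY.items():
    x,y=np.int32(proj(s,(*p,.02)));im=cv2.resize(s["frame"][y-24:y+24,x-32:x+32],(400,300),interpolation=cv2.INTER_CUBIC)
    a=np.linspace(0,2*np.pi,60)
    q=[proj(s,(p[0]+n/2000*np.cos(k),p[1]+n/2000*np.sin(k),.035)) for k in a]
    for u in q: cv2.circle(im,tuple(np.int32((u-[x-32,y-24]+.5)*6.25-.5)),1,(255,0,0),-1)
    I.append(im)
cv2.imwrite("pics/seat.png",np.vstack([np.hstack(I[:2]),np.hstack(I[2:])])[...,::-1])
```

```text
64 offset mm [1.1 1.3]
52 offset mm [-1.3 -0.2]
28 offset mm [-0.4  0.1]
40 offset mm [0.7 0.1]
```

View pics/seat.png

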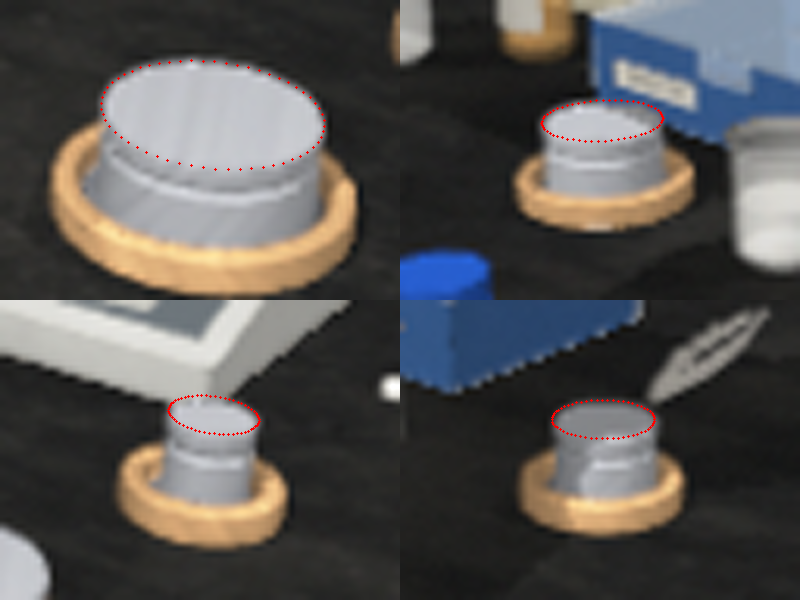

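All four top rims match the outlines expected for a weight lying flat on the recess floor, with its top at z = 35 mm. I'm handing in.

```bash
python3 -c "
from workcell import hand_in;hand_in()"
```

```text
the job is handed in; nothing more can be done
```

I took both piles apart, the 40 off the 64 and the 28 off the 52, and set each weight in its own tray. The job was handed in at about 36 s on the robot's clock.

- **Position:** in the top view each weight is within 2 mm of its measured tray centre (limit 8 mm). The camera calibration adds about 2 mm of uncertainty.
- **Seating:** in the side view, all four top rims match the outline expected for a weight flat on the recess floor. None looks tilted.
- **Bystanders:** the beaker, the electrode cap and both blue look-alikes appear unmoved in the last side view; I did not measure their positions again. The arm was parked clear of everything.
- **Checks that failed or disagreed:** automatic circle detection was unreliable on several discs, with no hits or scattered ones. I read the final disc centres by eye from enlarged crops instead. The side-view tray fits differed from the top-view ones by 5 to 17 mm; I put that down to the tray walls showing at the low angle and used the top view.

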